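# Set the speed code on the workshop gearbox and throw the lever

## Robot

A 6-joint arm with a two-finger parallel gripper is mounted at the origin on the work surface. World frame = base frame: x ahead of the robot, y to its left, z up, the work surface at z = 0. Lengths are in m, angles in rad, forces in N, time in s.
With the tool pointing down it reaches from about 0.375 to 0.75 m from the base axis. Payload 9 kg.
Tool frame: the origin (TCP) lies on the front face of the gripper's body, between the roots of the fingers; the fingertips stand 73 mm ahead of it and the grasp point (between the pads) lies 54 mm ahead of it; y points along the fingers, x is the direction in which the jaws open and shut, and the axes are right-handed (so a half turn about y gives the same grasp; the last joint's range is limited). The gripper opens to 85 mm and grips with 20 to 120 N. Pads are 22 mm wide; open, the fingers measure 114 mm over their backs; the gripper's body (76 mm by 85 mm) begins 54 mm behind the grasp point. The pads swing forward as they close: fully open they stand 13 mm farther back than shut.
Start: joints at [-1.394, 0.104, 0.097, 1.564, 0, 1.353], TCP at [0.231, -0.554, 0.304] pointing down, gripper open.
Joint ranges: [-2.99, 2.99], [-0.84, 1.86], [-1.1, 1.16], [-1.84, 2.11], [-1.51, 1.56], [-3.14, 3.14]. Speed limits (rad/s): [2.22, 2.22, 2.57, 3.14, 3.14, 3.14].

## Interface

Orientations are given as a unit quaternion [w, x, y, z].
In Python, from rig import ctrl, fingers, vision gives the robot as it stands. Calls block until the motion is done:
- ctrl.reach(position, orientation): joint-space move of the TCP to a pose.
- ctrl.move_straight(position, attitude=None, max_speed=0.15, stop_force=None): straight line of the TCP; attitude=None keeps the orientation; max_speed is the mean speed in m/s. With stop_force (N) it stops when the force on the tool has changed by that much, and returns True; else False.
- ctrl.set_joints(angles): joint-space move.
- fingers.gripper_to(opening): finger opening in m; the grip force is fixed at half the most; returns when the fingers have stopped.
- ctrl.sleep(seconds).
- ctrl.solve_ik(position, orientation): joint angles nearest the present ones, or None.
- ctrl.get_obs(): the state.
- vision.camera(name): name is "side" or "top" or "wrist"; returns a dict with "pixels" (400x640x3 uint8, red, green, blue), "range_z" (400x640 float32, m along the optical axis (not along the pixel's ray), 0 where there is no reading), "intrinsics" (3x3 intrinsics, pixels), "k1" (the pictures are not rectified: a ray, as slopes to the right and down, at radius r is drawn at 1 + k1 r^2 times it, then the intrinsics apply), "R" (3x3) and "t" (3): a world point X has camera coordinates R X + t; the wrist camera has in their place "T_tool_cam" (4x4, takes a point from camera to tool coordinates, whose origin is the TCP and whose axes are the tool frame's). Camera axes: x right, y down, z forward; pixel columns grow to the right and rows downward; lengths in m; the calibration is good to about 2 mm. A picture is of the moment at which its call begins: read the wrist's pose just before it.
A pose or a line that the arm cannot do raises ctrl.Unreachable and nothing moves.
- ctrl.sign_off(): hands the job in, once; it reports no verdict.
The state is a dict: "clock": time; "joint_pos": joint angles; "joint_vel": joint speeds; "effort": joint torques, N m; "ee_pos": TCP position; "tcp_rot": TCP orientation; "force": force on the tool from outside, world axes, zero at the start; "moment": the same for the moment, N m; "opening": finger opening in m.
Only numpy, scipy, OpenCV 4.12 (cv2) and the standard library are available. Lean on these libraries where they do the work, as an engineer would, in place of code of your own. Each camera call takes 0.05 s, during which the arm holds its last target. There are 200 camera calls.

## Task

Set the two-dial speed code on the green gearbox: turn first the left dial, then the right dial, until the white pointer of each lies within the width of the orange tab on its rim. Only then push the red-balled lever on top of the gearbox all the way from its right side to its stop on the left. Leave the orange tabs, the tin, the wrench and the bearing where they are.

Things in the scene. Friction and masses are not known exactly. Their poses are not given: they have to be found in the camera images.
- gearbox: Green gearbox fixed on the bench, 360 mm wide (y). Origin on the bench under the slope's top edge; x away from the robot, y left, z up. Slope: x -154 to 0, z 68 to 140 mm, outward normal (-0.426, 0, 0.905), up-slope (0.905, 0, 0.426). Dials on it at y +85 (left) and -85 mm (right). Flat deck x 0 to 110, z 140 mm, with a lever gate 20 mm high; motor behind, pulley on the left side.
- left_grip (a point): Where to grip: on the left dial's axis, 37 mm off the slope. The dial is a black disc, 98 mm diameter, its top 14 mm off the slope, with a straight bar across its middle 84 mm long, 18 mm wide, up to 47 mm off the slope. The point's z axis is the dial axis (out of the slope), x runs along the bar to its white pointer end.
- left_pointer (a point): Tip of the left dial's white pointer line, 51 mm from the dial axis at one end of the bar, 8 mm off the slope; it turns with the dial. The white line runs on along the top of that half of the bar.
- left_mark (a point): Middle of the inner edge of the left dial's orange tab (12 mm wide along the rim, 24 mm long radially), also 51 mm from the dial axis and 8 mm off the slope, so pointer and mark coincide when set. The tab stands 2 to 12 mm off the slope and is clamped very stiffly; it must stay where it is.
- left_dial (a joint): Angle of the left dial, rad: 0 with the pointer straight up-slope, positive anticlockwise seen facing the dial (pointer to the robot's left). Range -1.3 to 1.3, stays where it is left, needs about 0.1 N m.
- left_tab (a joint): Angle of the left orange tab in the same sense as joint left_dial: the value the left dial must get.
- right_grip (a point): As left_grip, on the right dial, which is the same kind of dial.
- right_pointer (a point): As left_pointer, on the right dial.
- right_mark (a point): As left_mark, on the right dial's orange tab.
- right_dial (a joint): As left_dial, for the right dial (same sense and range).
- right_tab (a joint): As left_tab: the value the right dial must get.
- lever_ball (a point): Centre of the red ball (36 mm diameter) on the end of the lever: a steel rod of 12 mm diameter, ball centre 100 mm from the pivot, which lies at gearbox x 40, y 0, z 160 mm. The ball swings across the gearbox, in its y-z plane.
- lever (a joint): Angle of the lever, rad: 0 leaning 0.5 rad to the right (gearbox -y), 1.0 = stop, leaning 0.5 rad to the left (+y). Stays where it is left; about 3 to 4 N at the ball moves it.
- tin_mid (a point): Middle (55 mm up) of a yellow-banded closed tin, 72 mm diameter, 110 mm high, standing on the bench right of the gearbox; leave alone.
- wrench_grip (a point): Point on the handle of a steel wrench, 180 mm long, lying flat on the bench left of the gearbox; leave alone.
- bearing_mid (a point): Middle of a steel bearing ring, 84 mm diameter, 22 mm high, lying on the bench right of the gearbox; leave alone.

How it is judged:
By the outcome, as a careful person would: the job done as asked, in the order asked, and still so for the second after the job is handed in, with the robot touching nothing.
It also fails if it takes over 64 s, if anything falls off the work surface, if the arm or the gripper's body presses on something with over 40 N, if the wrist force passes 120 N, or if a joint passes its speed limit or range.

## Working session

There is one attempt and no reset: what is moved stays moved. The work goes in short steps, each a Python script; the robot and the scene stay as the last script left them, time stands still between calls to the robot, and variables do not carry over. Pictures are saved under pics/ and viewed, about 8 in all and at most 12, crops included, and the job is handed in when it is done.

```bash
ls; mkdir -p pics
python3 - <<'E'
from rig import ctrl,fingers,vision
import cv2,numpy as np,pickle
d={}
for n in("top","side"):
    c=vision.camera(n);d[n]=c;cv2.imwrite(f"pics/{n}0.png",c["pixels"][:,:,::-1])
    print(n,c["intrinsics"].tolist(),c["k1"],(-c["R"].T@c["t"]).round(3),c["R"].round(2).tolist(),(c["range_z"]>0).mean())
pickle.dump(d,open("p0.pkl","wb"));print(ctrl.get_obs())
E
```

```text
pics
top [[487.02203608810913, 0.0, 318.80006385831734], [0.0, 487.02203608810913, 204.30169295650146], [0.0, 0.0, 1.0]] 0.039662280695787776 [0.432 0.028 1.46 ] [[0.01, -1.0, 0.02], [-1.0, -0.01, -0.09], [0.09, -0.02, -1.0]] 0.99603515625
side [[505.502973056315, 0.0, 316.8426720897679], [0.0, 505.502973056315, 203.21782903407663], [0.0, 0.0, 1.0]] -0.01786595257465466 [0.169 0.808 1.265] [[-0.89, -0.45, 0.01], [-0.36, 0.69, -0.63], [0.28, -0.57, -0.77]] 0.99618359375
{'clock': 0.1, 'joint_pos': array([-1.39369257e+00,  1.04658485e-01,  9.65447453e-02,  1.56390810e+00,
        4.19218917e-06,  1.35310694e+00]), 'joint_vel': array([ 0.00062409, -0.00295236,  0.00234592, -0.00240039,  0.00031715,
       -0.00069001]), 'effort': array([ 7.12874840e-03, -5.58208179e+01,  5.04719853e+01,  1.29013031e-02,
       -2.54263614e-04, -4.34152724e-06]), 'ee_pos': array([ 0.23074681, -0.55362052,  0.30318771]), 'tcp_rot': array([ 0.58866225, -0.58803513,  0.39253063, -0.39193257]), 'force': array([ 0.85776095,  0.56147936, -0.2313172 ]), 'moment': array([-0.03661861,  0.02872974,  0.0409238 ]), 'opening': 0.0856131865877404}
```

View pics/top0.png

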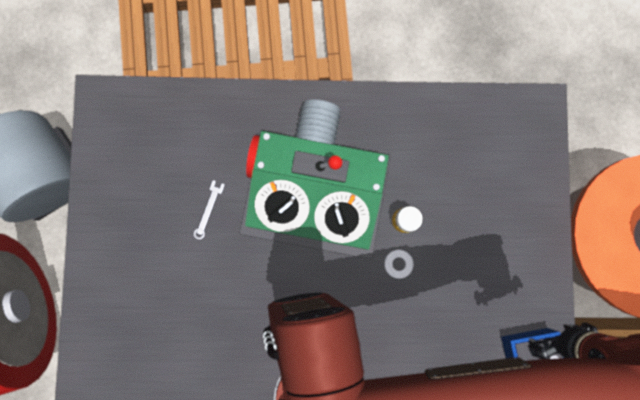

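View pics/side0.png

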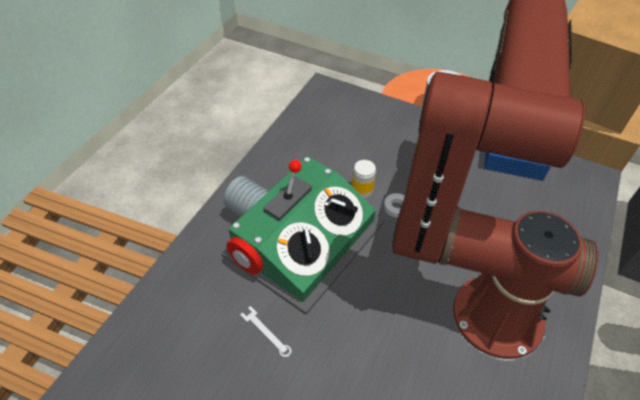

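Top view: the dials are at about (283,208) and (341,217), with orange tabs at (274,187) and (351,198) and the ball at (335,162). The side view shows both dials and the ball at (295,166). Next I'll localise the gearbox.

```bash
cat > h.py <<'E'
import cv2,numpy as np
from scipy.spatial.transform import Rotation as Rn
def rays(c,uv):
    return np.c_[cv2.undistortPoints(np.float64(uv).reshape(-1,1,2),c["intrinsics"],np.array([c["k1"],0,0,0.]))[:,0],np.ones(np.size(uv)//2)]
def world(c,uv):  # origin, world directions
    return -c["R"].T@c["t"], rays(c,uv)@c["R"]
def cast(c,uv,p,n):
    o,d=world(c,uv); return o+d*(((p-o)@n)/(d@n))[:,None]
def tri(cs,uvs):
    A=np.zeros((3,3));b=np.zeros(3);L=[]
    for c,uv in zip(cs,uvs):
        o,d=world(c,uv);d=d[0]/np.linalg.norm(d[0]);P=np.eye(3)-np.outer(d,d);A+=P;b+=P@o;L.append((P,o))
    x=np.linalg.solve(A,b);return x,max(np.linalg.norm(P@(x-o)) for P,o in L)
def hsv(c): return cv2.cvtColor(c["pixels"],cv2.COLOR_RGB2HSV).astype(int)
def masks(c):
    h=hsv(c);H,S,V=h[...,0],h[...,1],h[...,2]
    return dict(white=(S<50)&(V>170),orange=(H>8)&(H<24)&(S>110)&(V>120),red=((H<6)|(H>174))&(S>150)&(V>110))
def q(Rm): x=Rn.from_matrix(Rm).as_quat(); return x[[3,0,1,2]]
E
cat > m.py <<'E'
from h import *;import pickle
d=pickle.load(open("p0.pkl","rb"));T,S=d["top"],d["side"]
box={"top":{"L":(250,175,312,240),"R":(312,185,374,250),"B":(324,150,346,174)},"side":{"L":(270,215,335,280),"R":(310,182,366,234),"B":(285,156,304,176)}}
cen={}
for n,c in d.items():
    m=masks(c)
    for k,(a,b,e,f) in box[n].items():
        w=(m["red"] if k=="B" else m["white"]|m["orange"])[b:f,a:e].astype(np.uint8)
        nn,l,st,_=cv2.connectedComponentsWithStats(w); w=(l==1+np.argmax(st[1:,4])).astype(np.uint8)
        ct=max(cv2.findContours(w,0,1)[0],key=len);hu=cv2.convexHull(ct)
        el=cv2.fitEllipse(ct if k!="B" else hu); cen[n,k]=np.array(el[0])+(a,b); print(n,k,cen[n,k].round(1),np.round(el[1],1))
P={}
for k in "LRB":
    P[k],r=tri([T,S],[cen["top",k],cen["side",k]]);print(k,P[k].round(4),"resid",round(r,4))
dy=P["L"]-P["R"];yaw=np.arctan2(-dy[0],dy[1]);print("yaw",yaw,"dist",np.linalg.norm(dy))
Rg=Rn.from_euler("z",yaw).as_matrix()
n=Rg@[-.426,0,.905];up=Rg@[.905,0,.426];left=Rg@[0,1,0]
# slope normal check from depth
for nm,c in d.items():
    for k in "LR":
        ctr=cen[nm,k];a,b,e,f=box[nm][k];vv,uu=np.mgrid[b:f,a:e];mm=masks(c)["white"][b:f,a:e]&(np.hypot(uu-ctr[0],vv-ctr[1])>12)
        uv=np.c_[uu[mm],vv[mm]];X=(rays(c,uv)*c["range_z"][uv[:,1],uv[:,0]][:,None]-c["t"])@c["R"]
        s=X-X.mean(0);print(nm,k,"depth off plane mm",(1e3*np.median((X-P[k])@n)).round(1),np.linalg.svd(s,full_matrices=False)[2][2].round(3))
        mm=masks(c)["orange"][b:f,a:e];uv=np.c_[uu[mm],vv[mm]]
        Y=cast(c,uv,P[k]+n*.012,n)-P[k];g=Y.mean(0);print("  tab ang",np.arctan2(g@left,g@up).round(3),"rad",np.hypot(g@left,g@up).round(4),mm.sum())
        mm=masks(c)["white"][b:f,a:e]&(np.hypot(uu-ctr[0],vv-ctr[1])<12);uv=np.c_[uu[mm],vv[mm]]
        Y=cast(c,uv,P[k]+n*.047,n)-P[k];g=Y.mean(0);print("  ptr ang",np.arctan2(g@left,g@up).round(3),"rad",np.hypot(g@left,g@up).round(4),mm.sum())
np.savez("g.npz",yaw=yaw,n=n,up=up,left=left,**P);print(n,up,left)
org=(P["L"]+P["R"])/2; print("gearbox origin if dials mid-slope",org-Rg@[-.077,0,.104])
E
python3 m.py
```

```text
top L [281.7 205.4] [50.5 54.7]
top R [341.5 216.8] [51.  54.9]
top B [334.9 162.2] [12.7 13.8]
side L [302.6 248.5] [49.4 53.9]
side R [338.2 210.3] [43.8 51. ]
side B [294.6 165.6] [11.5 12. ]
L [0.5509 0.1112 0.0969] resid 0.0006
R [ 0.521  -0.0571  0.0972] resid 0.0006
B [ 0.6484 -0.0293  0.2521] resid 0.0008
yaw -0.17540768675406576 dist 0.1709592017348763
top L depth off plane mm 6.8 [-0.991  0.117  0.069]
  tab ang 0.527 rad 0.062 40
  ptr ang -0.715 rad 0.0208 58
top R depth off plane mm 6.5 [-0.981  0.111  0.159]
  tab ang -0.254 rad 0.0619 38
  ptr ang 0.524 rad 0.022 58
side L depth off plane mm 4.4 [-0.551 -0.126  0.825]
  tab ang 0.531 rad 0.0627 37
  ptr ang -0.723 rad 0.0096 13
side R depth off plane mm 3.8 [ 0.419  0.345 -0.84 ]
  tab ang -1.39 rad 0.0859 135
  ptr ang 0.458 rad 0.0201 34
[-0.41946323  0.07434108  0.905     ] [ 0.89111321 -0.15793117  0.426     ] [0.17450958 0.98465548 0.        ]
gearbox origin if dials mid-slope [ 0.61176491  0.01360944 -0.00694612]
```

```bash
cat >> h.py <<'E'
G=dict(np.load("g.npz"))
def pose(k,a,h,flip=1):  # TCP pose: grasp point h off slope on dial axis, jaws across bar at angle a
    n,up,left=G["n"]/np.linalg.norm(G["n"]),G["up"],G["left"]
    b=np.cos(a)*up+np.sin(a)*left; x=flip*np.cross(n,b); x/=np.linalg.norm(x); y=-n
    return G[k]+n*(h+.054), q(np.c_[x,y,np.cross(x,y)])
E
python3 - <<'E'
from h import *;from rig import ctrl,vision
np.set_printoptions(precision=2,suppress=True)
print(vision.camera("wrist")["T_tool_cam"])
for k,a0,a1 in(("L",-.72,.53),("R",.5,-.25)):
  for f in(1,-1):
    for a in(a0,a1):
      for h in(.037,.15,.2): print(k,f,a,h,ctrl.solve_ik(*pose(k,a,h,f)))
E
```

```text
[[ 1.   -0.   -0.   -0.  ]
 [ 0.   -0.29  0.96 -0.07]
 [-0.   -0.96 -0.29  0.07]
 [ 0.    0.    0.    1.  ]]
L 1 -0.72 0.037 [ 0.01 -0.6  -0.79  0.94 -0.08  0.89]
L 1 -0.72 0.15 [ 0.04 -0.76 -0.7   1.19 -0.09  0.91]
L 1 -0.72 0.2 [ 0.05 -0.79 -0.64  1.29 -0.1   0.92]
L 1 0.53 0.037 [ 0.01 -0.6  -0.79  0.94 -0.08 -0.36]
L 1 0.53 0.15 [ 0.04 -0.76 -0.7   1.19 -0.09 -0.34]
L 1 0.53 0.2 [ 0.05 -0.79 -0.64  1.29 -0.1  -0.33]
L -1 -0.72 0.037 [ 0.01 -0.6  -0.79  0.94 -0.08 -2.25]
L -1 -0.72 0.15 [ 0.04 -0.76 -0.7   1.19 -0.09 -2.23]
L -1 -0.72 0.2 [ 0.05 -0.79 -0.64  1.29 -0.1  -2.22]
L -1 0.53 0.037 [ 0.01 -0.6  -0.79  0.94 -0.08  2.78]
L -1 0.53 0.15 [ 0.04 -0.76 -0.7   1.19 -0.09  2.8 ]
L -1 0.53 0.2 [ 0.05 -0.79 -0.64  1.29 -0.1   2.82]
R 1 0.5 0.037 [-0.43 -0.81 -0.92  1.04  0.11 -0.73]
R 1 0.5 0.15 None
R 1 0.5 0.2 None
R 1 -0.25 0.037 [-0.43 -0.81 -0.92  1.04  0.11  0.02]
R 1 -0.25 0.15 None
R 1 -0.25 0.2 None
R -1 0.5 0.037 [-0.43 -0.81 -0.92  1.04  0.11  2.41]
R -1 0.5 0.15 None
R -1 0.5 0.2 None
R -1 -0.25 0.037 [-0.43 -0.81 -0.92  1.04  0.11 -3.12]
R -1 -0.25 0.15 None
R -1 -0.25 0.2 None
```

```bash
cat > look.py <<'E'
from h import *;from rig import ctrl,vision,fingers;import pickle
def look(name,move=True):
    M=(G["L"]+G["R"])/2
    if move:
        Rg=np.c_[np.cross(G["left"],[0,0,1]),G["left"],[0,0,1]]
        for t in(.42,.3,.2,.1,0):
            y=Rg@[np.sin(t),0,-np.cos(t)];x=G["left"]*1.;z=np.cross(x,y)
            p=M-y*.24
            if ctrl.solve_ik(p,q(np.c_[x,y,z])) is not None: break
        print("tilt",t,p);ctrl.reach(p,q(np.c_[x,y,z]));ctrl.sleep(.3)
    o=ctrl.get_obs();w,a,b,c_=o["tcp_rot"];Rt=Rn.from_quat([a,b,c_,w]).as_matrix()
    c=vision.camera("wrist");Tc=c["T_tool_cam"];Rc=Rt@Tc[:3,:3];tc=o["ee_pos"]+Rt@Tc[:3,3]
    c["R"]=Rc.T;c["t"]=-Rc.T@tc;pickle.dump(c,open(name+".pkl","wb"));cv2.imwrite(f"pics/{name}.png",c["pixels"][:,:,::-1]);print(o["clock"])
    for k in "LRB":
        v=c["R"]@G[k]+c["t"];r=v[:2]/v[2];r=r*(1+c["k1"]*r@r);print(k,(c["intrinsics"][:2,:2]@r+c["intrinsics"][:2,2]).round(1))
    return c
E
python3 -c "
from look import *
look('w1')"
```

```text
tilt 0.3 [0.4661099  0.03942374 0.32633464]
2.7417
L [398.9 181.4]
R [236.9 181.9]
B [276.5 394.7]
```

View pics/w1.png

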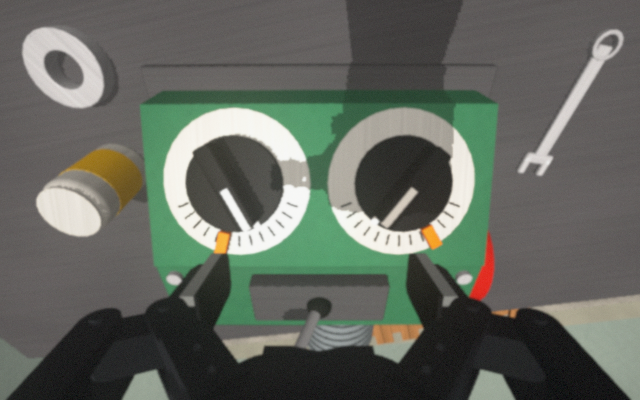

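The picture shows R's pointer line running from (222,190) to (251,229) with its tab at (222,242). L's line runs from (415,189) to (383,222) with its tab at (431,237). The predicted centres fit the rings. The view is upside down, so image-down is up-slope.

```bash
cat > ang.py <<'E'
from h import *;import pickle,sys
def ang(name):
    c=pickle.load(open(name+".pkl","rb"));n=G["n"];out={}
    h=hsv(c);V,S=h[...,2],h[...,1];m=masks(c);vv,uu=np.mgrid[0:400,0:640];uv=np.c_[uu.ravel(),vv.ravel()]
    for k in "LR":
        def pol(ht):
            Y=cast(c,uv,G[k]+n*ht,n)-G[k];return Y@G["up"],Y@G["left"]
        a,b=pol(.012);r=np.hypot(a,b);s=m["orange"].ravel()&(r>.047)&(r<.085);tab=np.arctan2(b[s].mean(),a[s].mean())
        s2=s&(r<.060);tab2=np.arctan2(b[s2].mean(),a[s2].mean())
        a8,b8=pol(.01);ro=np.hypot(a8,b8);a,b=pol(.047);r=np.hypot(a,b)
        s=(V.ravel()>105)&(S.ravel()<60)&(r<.040)&(ro<.045)
        w=s.reshape(400,640).astype(np.uint8);nn,l,st,_=cv2.connectedComponentsWithStats(w);w=(l==1+np.argmax(st[1:,4])).ravel()
        A,B=a[w],b[w];ptr=np.arctan2(B.mean(),A.mean());vx,vy,_,_=cv2.fitLine(np.float32(np.c_[A,B]),2,0,.01,.01).ravel()
        # tip: outermost white near dial plane
        print(k,"tab",tab.round(3),tab2.round(3),s.sum(),"ptr mean",ptr.round(3),"line",np.arctan2(vy*np.sign(vx),abs(vx)).round(3),"n",w.sum(),"r",r[w].min().round(4),r[w].max().round(4),"ctr off",round(float((A.mean()*-vy+B.mean()*vx)*1e3),1))
        W=m["white"].ravel()&(ro>.055)&(ro<.07);p=uv[W];z=c["range_z"][p[:,1],p[:,0]];X=(rays(c,p)*z[:,None]-c["t"])@c["R"];print("  ring depth off mm",1e3*np.median((X[z>0]-G[k])@n))
        out[k]=(tab,ptr)
    return out
if __name__=="__main__":ang(sys.argv[1])
E
python3 ang.py w1
```

```text
L tab 0.523 0.517 410 ptr mean -0.52 line -0.669 n 410 r 0.0009 0.04 ctr off 3.0
  ring depth off mm 7.01926819395102
R tab -0.241 -0.232 442 ptr mean 0.421 line 0.503 n 442 r 0.0011 0.04 ctr off -1.7
  ring depth off mm 6.588731192720907
```

```bash
cat > ref.py <<'E'
from h import *;import pickle,os
c=pickle.load(open("w1.pkl","rb"));d=pickle.load(open("p0.pkl","rb"));h=hsv(c);n=G["n"]
bx={"L":(324,100,480,262),"R":(158,100,318,262)};top={"L":(281.7,205.4),"R":(341.5,216.8)};side={"L":(302.6,248.5),"R":(338.2,210.3)}
N={}
for k in "LR":
    a,b,e,f=bx[k];w=((h[...,1]<60)&(h[...,2]>100)|masks(c)["orange"])[b:f,a:e].astype(np.uint8)
    w=cv2.morphologyEx(w,cv2.MORPH_OPEN,np.ones((3,3)))
    nn,l,st,_=cv2.connectedComponentsWithStats(w);ct=max(cv2.findContours((l==1+np.argmax(st[1:,4])).astype(np.uint8),0,1)[0],key=len)
    hu=cv2.convexHull(ct);el=cv2.fitEllipse(hu);u=np.array(el[0])+(a,b)
    pl=G[k]+n*.006
    W=cast(c,u,pl,n)[0];T=cast(d["top"],top[k],pl,n)[0];S=cast(d["side"],side[k],pl,n)[0]
    print(k,u.round(1),np.round(el[1],1),"wrist",W.round(4),"top",T.round(4),"side",S.round(4))
    N[k]=(W+T)/2-n*.001
print(N,np.linalg.norm(N["L"]-N["R"]),np.arctan2(-(N["L"]-N["R"])[0],(N["L"]-N["R"])[1]))
G.update(N);np.savez("g.npz",**G)
E
python3 ref.py; python3 ang.py w1
```

```text
L [400.9 180.9] [146.3 151. ] wrist [0.5474 0.1123 0.1018] top [0.5497 0.1106 0.103 ] side [0.5495 0.1148 0.1026]
R [236.5 180.8] [145.4 151. ] wrist [ 0.5173 -0.0552  0.102 ] top [ 0.5202 -0.0569  0.1035] side [ 0.5199 -0.0527  0.103 ]
{'L': array([0.54897764, 0.11135446, 0.10152489]), 'R': array([ 0.51915821, -0.05607952,  0.1017997 ])} 0.17006884045459855 -0.17624873121258705
L tab 0.513 0.504 415 ptr mean -0.6 line -0.668 n 415 r 0.0008 0.0399 ctr off 1.4
  ring depth off mm 2.011914354146171
R tab -0.232 -0.225 453 ptr mean 0.476 line 0.501 n 453 r 0.0009 0.0399 ctr off -0.5
  ring depth off mm 1.581668211561454
```

```bash
cat > turn.py <<'E'
from h import *;from rig import ctrl,vision,fingers
def st(s):
    o=ctrl.get_obs();print(s,round(o["clock"],2),"F",o["force"].round(1),"M",o["moment"].round(2),"op",o["opening"].round(4),"j6",o["joint_pos"][5].round(3))
    return o
def turn(k,a0,a1,h0):
    fingers.gripper_to(.06);ctrl.reach(*pose(k,a0,h0));st("above")
    hit=ctrl.move_straight(*pose(k,a0,.037),max_speed=.08,stop_force=8);o=st(f"down hit={hit}")
    if hit: return
    fingers.gripper_to(0.0);o=st("gripped")
    j=np.array(ctrl.solve_ik(*pose(k,a0,.037)))
    for f in np.linspace(0,1,6)[1:]:
        jj=j.copy();jj[5]-=f*(a1-a0);ctrl.set_joints(jj);st("turn")
    ctrl.sleep(.2);st("settled");fingers.gripper_to(.06);st("open")
    ctrl.move_straight(*pose(k,a1,h0),max_speed=.1);st("up")
E
python3 -c "
from turn import *
turn('L',-.67,.51,.10)
from look import look;look('w2')"; python3 ang.py w2
```

```text
Traceback (most recent call last):
  File "turn.py", line 6, in turn
    fingers.gripper_to(.06);ctrl.reach(*pose(k,a0,h0));st("above")
                                                       ~~^^^^^^^^^
  File "turn.py", line 3, in st
    o=ctrl.get_obs();print(s,round(o["clock"],2),"F",o["force"].round(1),"M",o["moment"].round(2),"op",o["opening"].round(4),"j6",o["joint_pos"][5].round(3))
                                                                                                       ^^^^^^^^^^^^^^^^^^
AttributeError: 'float' object has no attribute 'round'
Traceback (most recent call last):
  File "ang.py", line 19, in <module>
    if __name__=="__main__":ang(sys.argv[1])
                            ~~~^^^^^^^^^^^^^
  File "ang.py", line 3, in ang
    c=pickle.load(open(name+".pkl","rb"));n=G["n"];out={}
                  ~~~~^^^^^^^^^^^^^^^^^^
FileNotFoundError: [Errno 2] No such file or directory: 'w2.pkl'
```

```bash
sed -i 's/o\["opening"\].round(4)/round(o["opening"],4)/' turn.py
python3 -c "
from turn import *
turn('L',-.67,.51,.10)
from look import look;look('w2')"; python3 ang.py w2
```

```text
above 4.48 F [-0.4  0.   0. ] M [ 0.12  0.46 -0.04] op 0.0603 j6 0.853
down hit=False 5.42 F [ 0.  -0.5  0. ] M [ 0.04  0.38 -0.01] op 0.0598 j6 0.841
gripped 5.88 F [-6.  -0.6  5. ] M [-0.16  0.96 -0.17] op 0.0172 j6 0.841
turn 6.22 F [-4.7 -0.6  6.1] M [-0.19  1.01 -0.08] op 0.017 j6 0.605
turn 6.56 F [-5.8 -0.9  6.5] M [-0.2   1.01 -0.13] op 0.017 j6 0.369
turn 6.9 F [-4.8 -0.9  5.5] M [-0.07  0.94  0.  ] op 0.0169 j6 0.133
turn 7.24 F [-5.9 -1.2  5.8] M [-0.13  0.96 -0.02] op 0.0171 j6 -0.103
turn 7.58 F [-6.1 -1.   5.5] M [-0.09  0.95 -0.01] op 0.0172 j6 -0.339
settled 7.78 F [-5.4 -0.7  5.2] M [-0.1   1.02 -0.03] op 0.017 j6 -0.339
open 8.27 F [-0.7 -0.1  1.1] M [ 0.07  0.36 -0.01] op 0.0599 j6 -0.339
up 9.05 F [0.  0.1 0.6] M [0.04 0.38 0.03] op 0.06 j6 -0.327
tilt 0.3 [0.46423138 0.04001454 0.33094305]
9.9083
L [397.6 182.8]
R [236.2 182.8]
B [275.4 391.7]
L tab 0.507 0.467 298 ptr mean 0.523 line 0.504 n 298 r 0.002 0.0313 ctr off 0.3
  ring depth off mm 2.0534297514742943
R tab -0.23 -0.226 451 ptr mean 0.478 line 0.497 n 451 r 0.0012 0.0398 ctr off -0.4
  ring depth off mm 1.606661475174164
```

View pics/w2.png

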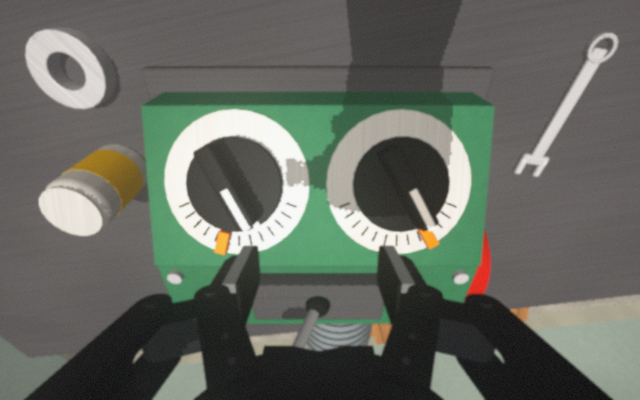

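The left dial's line now runs from (414,190) to (434,228), meeting its tab at (430,239). Next is the right dial.

```bash
python3 -c "
from turn import *
h0=max(h for h in (.1,.09,.08,.075,.07) if ctrl.solve_ik(*pose('R',.5,h)) is not None and ctrl.solve_ik(*pose('R',-.23,h)) is not None);print(h0)
turn('R',.5,-.23,h0)
from look import look;c=look('w3')
import cv2
cv2.imwrite('pics/w3c.png',cv2.resize(c['pixels'][150:260,160:480,::-1],None,fx=2.5,fy=2.5,interpolation=cv2.INTER_CUBIC))"; python3 ang.py w3
```

```text
Traceback (most recent call last):
ValueError: max() iterable argument is empty
Traceback (most recent call last):
  File "ang.py", line 19, in <module>
    if __name__=="__main__":ang(sys.argv[1])
                            ~~~^^^^^^^^^^^^^
  File "ang.py", line 3, in ang
    c=pickle.load(open(name+".pkl","rb"));n=G["n"];out={}
                  ~~~~^^^^^^^^^^^^^^^^^^
FileNotFoundError: [Errno 2] No such file or directory: 'w3.pkl'
```

```bash
python3 -c "
from turn import *
np.set_printoptions(precision=2,suppress=True)
for a in(.5,-.23):
  p,o=pose('R',a,.037);print(ctrl.solve_ik(p,o))
  for d in ([0,0,.04],[0,0,.06],[.03,0,.05],[.04,0,.06]): print(a,d,ctrl.solve_ik(p+d,o))
  n=G['n'];
  for t in (.1,.2,.3):
    Rr=Rn.from_rotvec(G['left']*t)  # reduce tilt
    Q=Rr*Rn.from_quat(np.r_[o[1:],o[0]]);y=Q.as_matrix()[:,1];print('tilt',t,y)
    for s in(0,.04,.06,.08): print(s,ctrl.solve_ik(G['R']+n*.037-y*(.054+s),q(Q.as_matrix())))
"
```

```text
[-0.43 -0.82 -0.92  1.05  0.11 -0.73]
0.5 [0, 0, 0.04] [-0.43 -0.82 -0.84  1.12  0.11 -0.73]
0.5 [0, 0, 0.06] [-0.43 -0.81 -0.8   1.15  0.11 -0.73]
0.5 [0.03, 0, 0.05] [-0.39 -0.69 -0.75  1.08  0.09 -0.7 ]
0.5 [0.04, 0, 0.06] [-0.39 -0.65 -0.71  1.08  0.09 -0.69]
tilt 0.1 [ 0.33 -0.06 -0.94]
0 [-0.41 -0.66 -0.79  1.11  0.08 -0.72]
0.04 [-0.42 -0.71 -0.76  1.2   0.08 -0.73]
0.06 [-0.42 -0.73 -0.73  1.24  0.08 -0.73]
0.08 [-0.43 -0.75 -0.71  1.28  0.08 -0.74]
tilt 0.2 [ 0.23 -0.04 -0.97]
0 [-0.39 -0.51 -0.67  1.17  0.05 -0.71]
0.04 [-0.4  -0.55 -0.63  1.26  0.05 -0.72]
0.06 [-0.4  -0.56 -0.6   1.3   0.05 -0.72]
0.08 [-0.4  -0.57 -0.57  1.34  0.05 -0.72]
tilt 0.3 [ 0.14 -0.02 -0.99]
0 [-0.38 -0.36 -0.55  1.25  0.03 -0.7 ]
0.04 [-0.38 -0.39 -0.5   1.33  0.03 -0.71]
0.06 [-0.38 -0.4  -0.47  1.36  0.03 -0.71]
0.08 [-0.39 -0.41 -0.44  1.4   0.03 -0.71]
[-0.43 -0.82 -0.92  1.05  0.11  0.  ]
-0.23 [0, 0, 0.04] [-0.43 -0.82 -0.84  1.12  0.11  0.  ]
-0.23 [0, 0, 0.06] [-0.43 -0.81 -0.8   1.15  0.11  0.  ]
-0.23 [0.03, 0, 0.05] [-0.39 -0.69 -0.75  1.08  0.09  0.03]
-0.23 [0.04, 0, 0.06] [-0.39 -0.65 -0.71  1.08  0.09  0.04]
tilt 0.1 [ 0.33 -0.06 -0.94]
0 [-0.41 -0.66 -0.79  1.11  0.08  0.01]
0.04 [-0.42 -0.71 -0.76  1.2   0.08  0.  ]
0.06 [-0.42 -0.73 -0.73  1.24  0.08 -0.  ]
0.08 [-0.43 -0.75 -0.71  1.28  0.08 -0.01]
tilt 0.2 [ 0.23 -0.04 -0.97]
0 [-0.39 -0.51 -0.67  1.17  0.05  0.02]
0.04 [-0.4  -0.55 -0.63  1.26  0.05  0.01]
0.06 [-0.4  -0.56 -0.6   1.3   0.05  0.01]
0.08 [-0.4  -0.57 -0.57  1.34  0.05  0.01]
tilt 0.3 [ 0.14 -0.02 -0.99]
0 [-0.38 -0.36 -0.55  1.25  0.03  0.03]
0.04 [-0.38 -0.39 -0.5   1.33  0.03  0.02]
0.06 [-0.38 -0.4  -0.47  1.36  0.03  0.02]
0.08 [-0.39 -0.41 -0.44  1.4   0.03  0.02]
```

```bash
cat > turnR.py <<'E'
from turn import *
import h as H
n=G["n"]/np.linalg.norm(G["n"]);P0=G["R"]+n*.037
Rr=Rn.from_rotvec(G["left"]*.05).as_matrix()
def rp(a,dz):
    _,o=pose("R",a,.037);R=Rr@Rn.from_quat(np.r_[o[1:],o[0]]).as_matrix()
    return P0-R[:,1]*.054+[0,0,dz],q(R)
def turnR(a0,a1):
    fingers.gripper_to(.065);ctrl.reach(*rp(a0,.055));st("above")
    hit=ctrl.move_straight(*rp(a0,0),max_speed=.07,stop_force=8);st(f"down hit={hit}")
    if hit:return
    fingers.gripper_to(0.);st("gripped");j=np.array(ctrl.solve_ik(*rp(a0,0)));print(j.round(3))
    for f in np.linspace(0,1,5)[1:]:
        jj=j.copy();jj[5]-=f*(a1-a0);ctrl.set_joints(jj);st("turn")
    ctrl.sleep(.2);st("settled");fingers.gripper_to(.065);ctrl.move_straight(*rp(a1,.055),max_speed=.08);st("up")
E
python3 -c "
from turnR import *
turnR(.5,-.23)
from look import look;c=look('w3')
cv2.imwrite('pics/w3c.png',cv2.resize(c['pixels'][150:260,160:480,::-1],None,fx=2.5,fy=2.5,interpolation=cv2.INTER_CUBIC))"; python3 ang.py w3
```

```text
above 10.89 F [-0.7  0.4 -0.7] M [ 0.07  0.38 -0.  ] op 0.0645 j6 -0.722
down hit=False 11.82 F [0.3 0.2 0.4] M [0.1  0.35 0.01] op 0.0648 j6 -0.725
gripped 12.32 F [-4.2  2.6  4.5] M [-0.34  0.51 -0.33] op 0.0169 j6 -0.725
[-0.418 -0.737 -0.853  1.075  0.091 -0.725]
turn 12.61 F [-4.3  1.9  5.9] M [-0.09  0.63 -0.17] op 0.0173 j6 -0.545
turn 12.9 F [-5.7  0.7  5.8] M [0.44 0.57 0.01] op 0.0171 j6 -0.363
turn 13.19 F [-6.2 -0.4  6.1] M [0.56 0.65 0.13] op 0.017 j6 -0.18
turn 13.48 F [-5.7  0.1  4.9] M [0.76 0.4  0.13] op 0.017 j6 0.0
settled 13.68 F [-4.8 -0.6  5. ] M [0.83 0.38 0.2 ] op 0.017 j6 -0.001
up 15.04 F [ 0.   0.1 -0.2] M [0.07 0.35 0.  ] op 0.065 j6 0.005
tilt 0.3 [0.46423138 0.04001454 0.33094305]
15.925
L [399.  182.4]
R [237.5 182.8]
B [277.4 391.7]
L tab 0.507 0.47 299 ptr mean 0.52 line 0.503 n 299 r 0.0016 0.0309 ctr off 0.3
  ring depth off mm 2.031094227544289
R tab -0.226 -0.216 366 ptr mean -0.196 line -0.213 n 366 r 0.0012 0.0336 ctr off 0.3
  ring depth off mm 1.576801228340541
```

View pics/w3c.png

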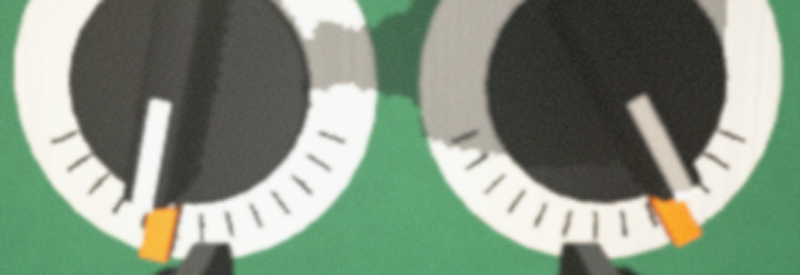

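The tabs and pointers look aligned once the bar height is allowed for. I'll check each dial head-on to remove the parallax.

Run:
```python
import look as K; from look import *
from ang import ang
import ang as A
g=dict(G);ims=[]
for k in "LR":
    K.G=dict(g);K.G["L"]=K.G["R"]=g[k]
    c=look("v"+k);print("view",k);
    try: ang("v"+k)
    except Exception as e: print(e)
    v=c["R"]@g[k]+c["t"];u=(c["intrinsics"]@(v/v[2]))[:2].astype(int)
    ims.append(cv2.resize(c["pixels"][max(u[1]-60,0):u[1]+90,u[0]-75:u[0]+75,::-1],(390,390),interpolation=cv2.INTER_CUBIC))
cv2.imwrite("pics/v.png",np.hstack(ims))
```

```text
tilt 0.42 [0.45261679 0.1284324  0.32066623]
16.7167
L [318.7 181.3]
R [318.7 181.3]
B [191.9 380.4]
view L
L tab 0.534 0.558 339 ptr mean 0.497 line 0.513 n 339 r 0.0014 0.0323 ctr off -0.3
  ring depth off mm 1.9803525113181162
R tab -0.217 -0.203 214 ptr mean -0.194 line -0.182 n 214 r 0.0011 0.0242 ctr off -0.1
  ring depth off mm 1.5634412822043366
tilt 0.3 [ 0.44932167 -0.04370245  0.33108046]
17.7917
L [316.6 181.7]
R [316.6 181.7]
B [372.  389.8]
view R
L tab 0.496 0.471 230 ptr mean 0.535 line 0.47 n 230 r 0.0018 0.0242 ctr off 0.8
  ring depth off mm 2.114838309660801
R tab -0.243 -0.249 386 ptr mean -0.195 line -0.228 n 386 r 0.0013 0.0361 ctr off 0.6
  ring depth off mm 1.6189237326838455
```

View pics/v.png

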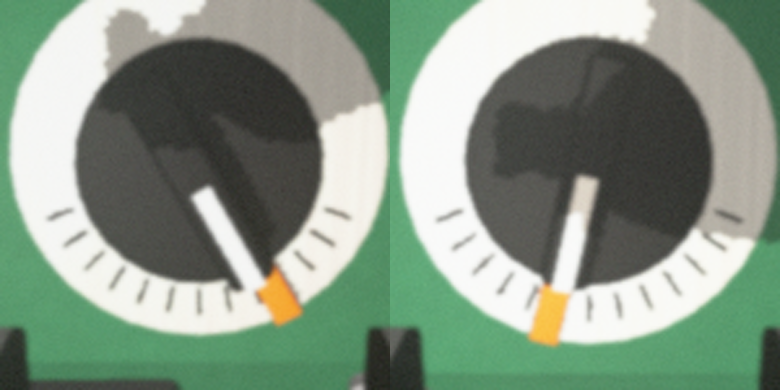

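```bash
cat > dep.py <<'E'
from h import *;import pickle,sys
def dep(nm,k,dial=None):
    c=pickle.load(open(nm+".pkl","rb"));n=G["n"];vv,uu=np.mgrid[0:400,0:640];uv=np.c_[uu.ravel(),vv.ravel()];z=c["range_z"].ravel()
    X=(rays(c,uv)*z[:,None]-c["t"])@c["R"]-G[k];a,b,h=X@G["up"],X@G["left"],X@n;r=np.hypot(a,b)
    h=h-.0015 ; ring=np.median(h[(z>0)&(r>.056)&(r<.072)])
    bar=(z>0)&(r<.046)&(h>.036)&(h<.055);ab=np.c_[a,b]
    (cx,cy),(w,l),_=cv2.minAreaRect(np.float32(ab[bar]*1e3))
    vx,vy=np.linalg.svd(ab[bar]-ab[bar].mean(0),full_matrices=False)[2][0];th=np.arctan2(vy*np.sign(vx),abs(vx))
    H=hsv(c);col=masks(c)
    o=col["orange"].ravel()&(r>.045)&(r<.085)&(z>0);W=(H[...,1].ravel()<60)&(H[...,2].ravel()>105)&bar
    lx,ly,_,_=cv2.fitLine(np.float32(ab[W]),2,0,.01,.01).ravel()
    disc=(z>0)&(r<.056)&(h>.008)&(h<.02);hu=cv2.convexHull(np.float32(ab[disc]*1e3));(dx,dy),rad=cv2.minEnclosingCircle(hu)
    m=ab[o].mean(0)*1e3;bc=ab[bar].mean(0)*1e3
    print(nm,k,"ring",round(ring*1e3,1),"bar ctr",bc.round(1),"LxW",round(l,1),round(w,1),"h",np.median(h[bar]).round(4),"barang",th.round(3),"whiteline",np.arctan2(ly*np.sign(lx),abs(lx)).round(3),"| disc ctr",round(dx,1),round(dy,1),round(rad,1),"| tab",m.round(1),np.median(h[o]).round(4),"ang G",np.arctan2(m[1],m[0]).round(3),"ang disc",np.arctan2(m[1]-dy,m[0]-dx).round(3))
for nm,k in(("w3","L"),("vL","L"),("w3","R"),("vR","R")): dep(nm,k)
E
python3 dep.py
```

```text
w3 L ring 2.2 bar ctr [ 0.3 -1.5] LxW 18.4 85.3 h 0.0459 barang 0.509 whiteline 0.529 | disc ctr 3.3 2.0 52.0 | tab [56.1 29. ] 0.011 ang G 0.477 ang disc 0.473
vL L ring 229.9 bar ctr [-1.3  0.3] LxW 18.1 85.4 h 0.0459 barang 0.516 whiteline 0.499 | disc ctr 3.1 2.5 51.9 | tab [56.7 33.4] 0.0108 ang G 0.533 ang disc 0.523
w3 R ring 1.6 bar ctr [-0.   2.3] LxW 85.3 18.7 h 0.0455 barang -0.225 whiteline -0.239 | disc ctr 3.9 0.4 52.0 | tab [ 62.4 -14.4] 0.0104 ang G -0.227 ang disc -0.248
vR R ring 230.4 bar ctr [0.1 0.9] LxW 85.3 18.0 h 0.0455 barang -0.226 whiteline -0.217 | disc ctr 3.9 -0.5 52.1 | tab [ 62.7 -15.5] 0.0106 ang G -0.243 ang disc -0.25
```

The bar depth gives an 85×18 mm bar, matching the spec. Bar against tab is 0.51 vs 0.50–0.52 for the left dial and −0.226 vs about −0.25 for the right. The tolerance is ±0.117, so both dials are set. Now the lever.

```bash
cat > lever.py <<'E'
from turn import *
left=G["left"];gx=np.cross(left,[0,0,1]);M=(G["L"]+G["R"])/2
mid=G["B"]-left*((G["B"]-M)@left); mid[2]=0   # lever plane at gearbox y=0
def lp(y,z,s):
    x=gx*s;yy=np.array([0,0,-1.]);return mid+left*y+[0,0,z],q(np.c_[x,yy,np.cross(x,yy)])
print("ball y",(G["B"]-M)@left,"mid",mid)
z=.225+.073
c=[(np.abs(j[5]),s) for s in(1,-1) if all((ctrl.solve_ik(*lp(y,zz,s)) is not None) for y,zz in((-.1,.40),(-.1,z),(.035,z),(-.06,.40))) for j in [ctrl.solve_ik(*lp(-.1,z,s))]];print(c);s=min(c)[1]
o=ctrl.get_obs();fingers.gripper_to(0.);ctrl.move_straight(o["ee_pos"]+[0,0,.08]);ctrl.reach(*lp(-.1,.40,s));st("pre")
print(ctrl.move_straight(lp(-.1,z,s)[0],stop_force=8));st("low")
hit=ctrl.move_straight(lp(.035,z,s)[0],max_speed=.06,stop_force=14);o=st(f"push hit={hit}");print("finger y'",(o["ee_pos"]-mid)@left)
E
python3 lever.py
```

```text
ball y -0.03612151004061842 mid [0.65472111 0.00625422 0.        ]
[(np.float64(1.3998483571133713), 1), (np.float64(1.7417442964764218), -1)]
pre 20.62 F [-1.3 -0.   0.5] M [-0.06  0.02 -0.03] op -0.0002 j6 1.399
False
low 21.45 F [-0.8  0.1  0.9] M [-0.04 -0.01  0.05] op -0.0005 j6 1.4
push hit=True 23.23 F [-1.  -5.1  4.3] M [-0.9   0.24  0.07] op -0.0002 j6 1.589
finger y' 0.0196214726446027
```

The push stopped at finger y' = 19.6 mm, and I expected 19 mm at the stop. I'll press once more to confirm, back off, and look.

```bash
cat > fin.py <<'E'
from turn import *;import pickle
left=G["left"];p=ctrl.get_obs()["ee_pos"]
hit=ctrl.move_straight(p+left*.015,max_speed=.04,stop_force=15);o=st(f"again {hit}");print("moved",(o["ee_pos"]-p)@left)
ctrl.move_straight(p-left*.07,max_speed=.12);p=ctrl.get_obs()["ee_pos"];ctrl.move_straight(p+[0,0,.1]);st("off")
ctrl.set_joints([-1.394,0.104,0.097,1.564,0,1.353]);st("home")
from rig import vision
d={};uv={}
for n,(a,b,e,f) in{"top":(290,140,350,185),"side":(225,140,320,200)}.items():
    c=vision.camera(n);d[n]=c;w=np.zeros((400,640),np.uint8);w[b:f,a:e]=masks(c)["red"][b:f,a:e]
    nn,l,s,ce=cv2.connectedComponentsWithStats(w);i=1+np.argmax(s[1:,4]);uv[n]=ce[i];print(n,ce[i],s[i,4])
B,r=tri([d["top"],d["side"]],[uv["top"],uv["side"]]);M=(G["L"]+G["R"])/2;print("ball",B,r,"y'",(B-M)@left,"lever",.5+np.arcsin((B-M)@left/.1))
cv2.imwrite("pics/end.png",np.hstack([cv2.resize(d["top"]["pixels"][90:290,180:440],(400,308),interpolation=2),cv2.resize(d["side"]["pixels"][120:320,200:460],(400,308),interpolation=2)])[:,:,::-1])
E
python3 fin.py
```

```text
again True 23.44 F [-1.3 -3.9  2.4] M [-0.74  0.14 -0.02] op -0.0005 j6 1.593
moved 0.00021674154318239064
off 24.99 F [ 0.7  0.2 -0.6] M [ 0.02 -0.01  0.02] op -0.0003 j6 1.484
home 27.36 F [-0.5 -0.3 -0.5] M [ 0.   -0.01 -0.03] op 0.0004 j6 1.353
top [301.73239437 156.09859155] 142
side [275.30894309 184.8699187 ] 123
ball [0.66265462 0.05395083 0.24827708] 0.00024329933104036406 y' 0.048349201100223796 lever 1.0046396171045668
```

View pics/end.png

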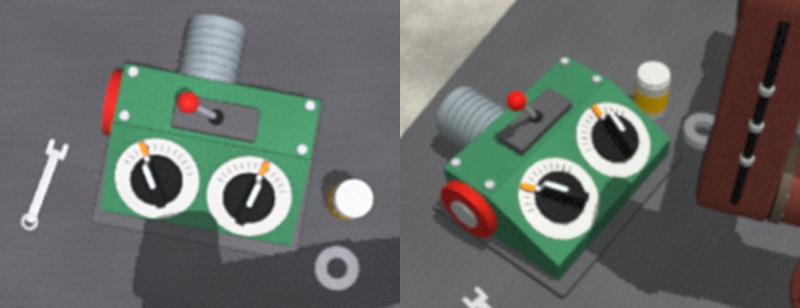

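The lever leans left at its stop (ball at (188,102) in the top crop, lever ≈ 1.00). Both pointers point at their tabs, and the other objects have not moved. I'm handing the job in.

```bash
python3 -c "
from rig import ctrl
ctrl.sleep(.2);print(ctrl.sign_off())"
```

```text
the job is handed in; nothing more can be done
None
```

The job is done and handed in at about 27.6 s. I turned the left dial first, then the right, and then pushed the lever over to its left stop. The arm ended back at its start pose, touching nothing.

| Last check | Measured | Target | Tolerance |
|---|---|---|---|
| Left dial (rad) | about 0.51 | tab 0.50–0.52 | ±0.117 |
| Right dial (rad) | about −0.226 | tab −0.23 to −0.26 | ±0.117 |
| Lever (rad) | 1.005 | stop at 1.0 | – |

- **Lever stop:** the push ended against a firm stop, and pressing a second time moved it only 0.2 mm.
- **Other objects:** the tin, wrench, bearing and tabs look unmoved in the last pictures. I did not measure them separately.
- **Disagreements:** my first estimate of the dial positions from the top and side cameras was about 5 mm too low. I corrected it with the depth readings before gripping. The different angle estimates, from the white line, the bar depth and several views, differ by up to about 0.06 rad, mostly from viewing angle. That is still inside the tolerance.

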